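Move the grater to the folded peg and fold the old peg away

ROBOT

A 6-joint arm with a two-finger parallel gripper is mounted at the origin on the work surface. World frame = base frame: x ahead of the robot, y to its left, z up, the work surface at z = 0. Lengths are in m, angles in degrees, forces in N, time in s.
With the tool pointing down it reaches from about 0.3 to 0.775 m from the base axis. Payload 14.6 kg.
Tool frame: the origin (TCP) lies midway between the tips of the shut fingers; the grasp point (between the pads) lies 19 mm behind it (env.hold_point_z is the distance from the TCP to the grasp point, in m); z points along the fingers, y is the line along which they close (so a half turn about z gives the same grasp; the last joint's range is limited). The gripper opens to 94 mm and grips with 3 to 60 N. Pads are 16 mm wide; open, the fingers measure 119 mm over their backs; the gripper's body (75 mm by 177 mm) begins 78 mm behind the grasp point.
Start: joints at [-79.905, 17.183, 87.147, -0, 75.671, -3.816], TCP at [0.132, -0.534, 0.205] pointing down, gripper open.
Joint ranges: [-173.82, 173.82], [-45.26, 126.66], [13.44, 144.39], [-59.66, 239.66], [0, 175.72], [-146.38, 146.38]. Speed limits (degrees/s): [127.2, 127.2, 147.25, 180, 180, 180].

INTERFACE

Orientations are given as a 3x3 rotation matrix whose columns are the frame's x, y, z axes.
In Python, from workcell import env, effector, status, imaging gives the robot as it stands. Calls block until the motion is done:
- env.reach(position, orientation): joint-space move of the TCP to a pose.
- env.line_to(position, orientation=None, velocity=0.15, until_force=None): straight line of the TCP; orientation=None keeps the orientation; velocity is the mean speed in m/s. With until_force (N) it stops when the force on the tool has changed by that much, and returns True; else False.
- env.move_j(angles): joint-space move.
- effector.grip(opening, squeeze=None): finger opening in m; squeeze is the grip in N (None keeps the last); returns when the fingers have stopped.
- env.wait(seconds).
- env.inverse_kinematics(position, orientation): joint angles nearest the present ones, or None.
- status.observe(): the state.
- imaging.camera(name): name is "scene" or "top" or "wrist"; returns a dict with "frame" (480x640x3 uint8, red, green, blue), "fx", "fy", "cx", "cy" (pixels), "R" (3x3) and "t" (3): a world point X has camera coordinates R X + t. Camera axes: x right, y down, z forward; pixel columns grow to the right and rows downward; lengths in m; the calibration is good to about 2 mm. A picture is of the moment at which its call begins. There is no depth.
A pose or a line that the arm cannot do raises env.PlanningError and nothing moves.
- env.close_job(): hands the job in; it is judged then, once.
The state is a dict: "time": time; "joints": joint angles; "qd": joint speeds; "effort": joint torques, N m; "ee_pos": TCP position; "tcp_rot": TCP orientation; "ft_force": force on the tool from outside, world axes, zero at the start; "ft_torque": the same for the moment, N m; "width": finger opening in m; "gripper_force": force on a finger pad.
Only numpy, scipy, OpenCV 4.12 (cv2) and the standard library are available. Lean on these libraries where they do the work, as an engineer would, in place of code of your own. Each camera call takes 0.05 s, during which the arm holds its last target. There are 200 camera calls.

TASK

The hand grater hangs on one swing-out peg of the rack, while the other peg is folded back along the slats. Swing the folded peg fully out, move the grater over so that it hangs freely by its eye on that peg, and only then fold the emptied peg flat against the rack; do not drop the grater or set it down on the table on the way, and leave the roots, mug, jar and brush where they are.

Things in the scene. Friction and masses are not known exactly. Their poses are not given: they have to be found in the camera images.
- rack: Fixed wooden slatted rack 580 mm wide (y), 361 high. Origin: centre of its foot, table level; x away from the robot, z up. Slat faces at x -12 mm, two slats at z 45-105 and 195-275, open between. Top ledge (z 347-361) reaches from x 14 to x -32, so near the slats the gripper must lean 30-40 deg, body towards the robot. Peg hinges at x -42, z 235, y +110 and -110 mm (which peg is where varies).
- grater: Loose steel hand grater with wooden side rails, about 0.32 kg. Plate 112 mm wide (y), 14 thick (x), 105 high. Origin: centre of its lower edge, z up. Above the plate a closed eye of 8 mm rod (uprights at y +-26 mm, shallow roof-shaped top), opening 44 mm wide, 76 high in the middle, hangs over the peg; on top of the eye a wooden grip block.
- grater_grip (a point): Point in the wooden grip block, 24 mm above grater_eye (block 34 mm wide along y, 16 mm thick, 36 mm high, from 4 to 40 mm above grater_eye); pinch it across its 34 mm width.
- grater_eye (a point): Middle of the 8 mm rod at the top of the eye, 185 mm above the grater's origin. When hung it is 9.5 mm above the peg's axis.
- peg_a (a joint): Peg that carries the grater at the start. 0 = folded flat along the rack (pointing to the rack's +y), 1.571 = end stop, swung out square to the slats towards the robot. Vertical hinge axis; stays where left (friction about 0.06 N m). To be folded under 0.15 rad once emptied.
- peg_a_hinge (a point): Hinge axis of peg_a at the height of the peg's axis, 30 mm in front of the slats.
- peg_a_tip (a point): Foot of peg_a's upturned end, on the peg's axis, 95 mm from the hinge. The peg is a 10 mm round bar; its end turns up as a 12 mm round post, 38 mm high from this point, that keeps the grater on: raise the eye about 50 mm (38 to 70) to pass it. Pinch the post to swing the peg. Site y points outward along the peg, z up.
- peg_b (a joint): Peg that is folded (0 to 0.2 rad) at the start; same make and joint sense as peg_a. Counts as out above 1.40 rad.
- peg_b_hinge (a point): Hinge axis of peg_b, as peg_a_hinge.
- peg_b_tip (a point): Foot of the upturned end of peg_b, as peg_a_tip.
- mug: White mug, 72 mm wide, 75 mm high, on the table below and between the pegs; bystander. Origin at its foot.
- jar: Amber jar, 80 mm wide, 120 mm high, to the robot's left; bystander. Origin at its foot.
- brush: Brush lying on the table to the right; bystander.
- root1: Brown cassava root, 190 mm long, 60 mm thick, lying on the table in front of the rack; bystander.
- root2: Peeled cassava root, 160 mm long, 52 mm thick, lying in front of the rack; bystander.
- root3: Brown cassava root, 200 mm long, 56 mm thick, lying in front of the rack; bystander.
Mind the look-alikes: they are no part of the job. Of the things that look like the grater, the smaller one is meant.

How it is judged:
By the outcome, as a careful person would: the job done as asked, in the order asked, and still so for the second after the job is handed in, with the robot touching nothing.
It also fails if it takes over 67 s, if anything falls off the work surface, if the arm or the gripper's body presses on something with over 40 N, if the wrist force passes 120 N, or if a joint passes its speed limit or range.

## Working session

There is one attempt and no reset: what is moved stays moved. The work goes in short steps, each a Python script; the robot and the scene stay as the last script left them, time stands still between calls to the robot, and variables do not carry over. Pictures are saved under pics/ and viewed, at most 13 in all, crops included, and the job is handed in when it is done.

```bash
mkdir -p pics; ls
python3 - <<'E'
from workcell import env, effector, status, imaging
import cv2,numpy as np
for n in ["scene","top"]:
    c=imaging.camera(n); cv2.imwrite(f"pics/{n}0.png",c["frame"][:,:,::-1])
    print(n,c["fx"],c["fy"],c["cx"],c["cy"],np.round(c["R"],4).tolist(),np.round(c["t"],4).tolist(), (-c["R"].T@c["t"]).round(3))
print(status.observe()["time"],env.hold_point_z)
E
```

```text
pics
scene 490.0724631419518 490.0724631419518 325.22530651030826 236.96558398880796 [[0.9989, 0.046, -0.0058], [0.0363, -0.8551, -0.5171], [-0.0287, 0.5164, -0.8559]] [-0.422, 0.0826, 1.3823] [ 0.458 -0.624  1.223]
top 516.856257889584 516.856257889584 319.03583950516145 238.42967115190578 [[-0.0267, -0.9995, 0.016], [-0.9975, 0.0256, -0.0666], [0.0661, -0.0177, -0.9977]] [0.0097, 0.4127, 1.3422] [0.323 0.023 1.366]
0.1 0.0188
```

View pics/scene0.png

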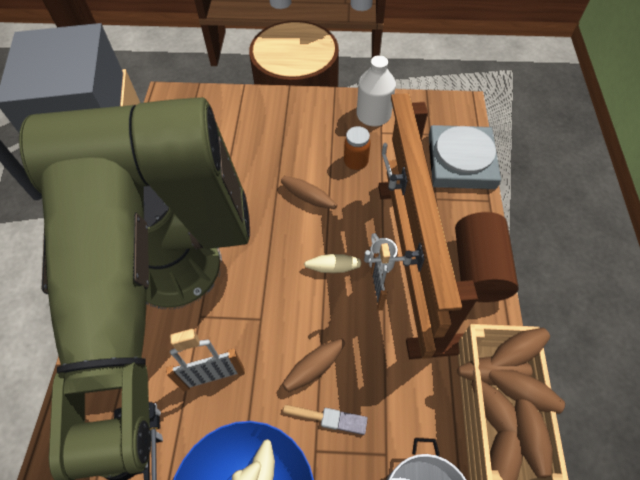

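View pics/top0.png

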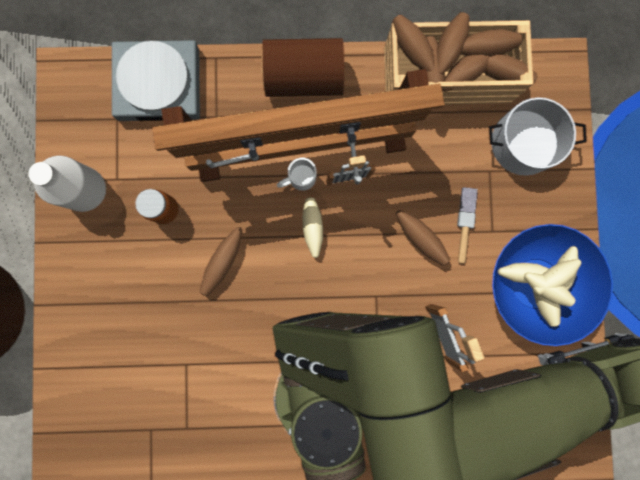

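Scene view: the hanging grater is at (380,265) on peg_a; the folded peg_b is at (390,165). In the top view the grip is at about (358,160), peg_b's hinge at about (252,148) and its tip at about (208,163). There are two grater candidates. One hangs on the rack peg, at scene (380,265). The other stands on the table, at scene (205,365) and top (460,345), and looks bigger. The hanging one fits the description, and I'll confirm that in a crop.

Run:
```python
import cv2,numpy as np
s=cv2.imread("pics/scene0.png");t=cv2.imread("pics/top0.png")
a=cv2.resize(s[80:320,360:460],None,fx=2.5,fy=2.5,interpolation=cv2.INTER_CUBIC)
b=cv2.resize(t[75:195,145:445],None,fx=2.66,fy=2.66,interpolation=cv2.INTER_CUBIC)
cv2.imwrite("pics/t1.png",b)
a=cv2.resize(s[130:310,355:475],None,fx=3.3,fy=3.3,interpolation=cv2.INTER_CUBIC)
cv2.imwrite("pics/s1.png",a)
```

```text
(no output)
```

View pics/t1.png

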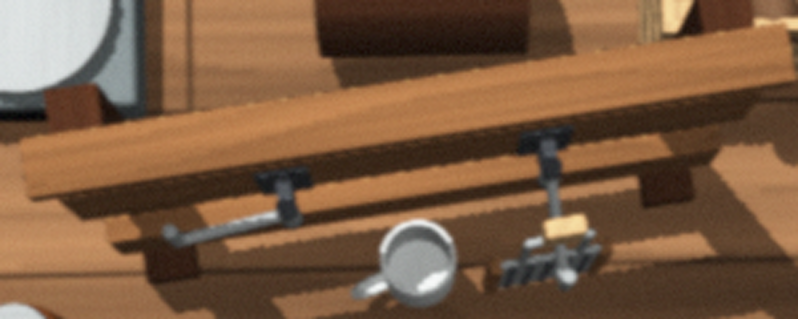

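View pics/s1.png

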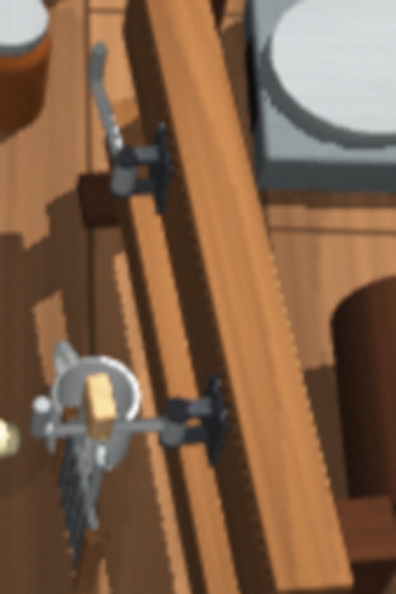

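Top crop: ledge corners at crop (22,142), (30,198), (783,25), (795,80); post b at (170,235), post a at (567,275), grip at (566,225). The scene crop shows the same parts. The hanging grater on peg_a is the smaller one, so it is the target. Next I'll compute the rack pose.

```bash
cat > geo.py <<'E'
import numpy as np
from workcell import imaging
def ray(c,uv):
    R=np.array(c["R"]);t=np.array(c["t"])
    d=R.T@np.array([(uv[0]-c["cx"])/c["fx"],(uv[1]-c["cy"])/c["fy"],1.]); return -R.T@t,d/np.linalg.norm(d)
def plane(c,uv,z):
    o,d=ray(c,uv); return o+d*(z-o[2])/d[2]
def tri(rs):
    A=sum(np.eye(3)-np.outer(d,d) for o,d in rs); b=sum((np.eye(3)-np.outer(d,d))@o for o,d in rs)
    return np.linalg.solve(A,b)
E
python3 - <<'E'
from geo import *
T=imaging.camera("top");S=imaging.camera("scene")
ft=lambda p:(145+p[0]/2.66,75+p[1]/2.66); fs=lambda p:(355+p[0]/3.3,130+p[1]/3.3)
C=[plane(T,ft(p),.361) for p in [(22,142),(30,198),(783,25),(795,80)]]
for c in C: print(c.round(4))
v=(C[0]+C[1]-C[2]-C[3])/2; print("len",np.linalg.norm(v),"dep",np.linalg.norm(C[0]-C[1]),np.linalg.norm(C[2]-C[3]))
ey=v/np.linalg.norm(v); ex=np.array([ey[1],-ey[0],0]); m=sum(C)/4; O=m-ex*(-.009); O[2]=0
print("yaw",np.degrees(np.arctan2(ex[1],ex[0])),"O",O)
for n,pt,ps,z in [("hingeb",(290,212),(122,165),.25),("hingea",(549,165),(173,408),.25),("postb",(170,235),(98,48),.273),("posta",(567,275),(42,405),.273),("grip",(566,225),(101,378),.2845)]:
    P=plane(T,ft(pt),z);Q=plane(S,fs(ps),z);X=tri([ray(T,ft(pt)),ray(S,fs(ps))])
    rf=lambda p:np.round([ex@(p-O),ey@(p-O),p[2]],4)
    print(n,X.round(4),"rackframe tri",rf(X),"top",rf(P),"scene",rf(Q))
E
```

```text
[0.6151 0.3254 0.361 ]
[0.5729 0.3198 0.361 ]
[ 0.6918 -0.2434  0.361 ]
[ 0.6495 -0.2506  0.361 ]
len 0.5747098403428238 dep 0.04251413169165102 0.042887061071677834
yaw 7.663753594974074 O [0.6412301  0.03900646 0.        ]
hingeb [0.5851 0.1408 0.2444] rackframe tri [-0.042   0.1083  0.2444] top [-0.0432  0.1079  0.25  ] scene [-0.0435  0.104   0.25  ]
hingea [ 0.6156 -0.0739  0.2529] rackframe tri [-0.0404 -0.1085  0.2529] top [-0.0377 -0.1088  0.25  ] scene [-0.0417 -0.1072  0.25  ]
postb [0.5646 0.2354 0.2682] rackframe tri [-0.0497  0.2048  0.2682] top [-0.0524  0.204   0.273 ] scene [-0.0494  0.201   0.273 ]
posta [ 0.523  -0.0841  0.2675] rackframe tri [-0.1335 -0.1063  0.2675] top [-0.1344 -0.1056  0.273 ] scene [-0.1344 -0.1093  0.273 ]
grip [ 0.5582 -0.0812  0.3007] rackframe tri [-0.0983 -0.108   0.3007] top [-0.0964 -0.1101  0.2845] scene [-0.0939 -0.0986  0.2845]
```

Everything agrees to about 3 mm: the hinges come out at rack (-42, ±108), peg_b is at about 0.1 rad, and peg_a is out. Next I approach peg_b's post.

```bash
cat > h.py <<'E'
from geo import *
from workcell import env, effector, status
import cv2
yaw=np.radians(7.66); O=np.array([.6412,.0385,0])
Rr=np.array([[np.cos(yaw),-np.sin(yaw),0],[np.sin(yaw),np.cos(yaw),0],[0,0,1]])
def Rt(lean=35,s=1):
    L=np.radians(lean); z=np.array([np.sin(L),0,-np.cos(L)]); y=np.array([0,s,0.])
    return Rr@np.column_stack([np.cross(y,z),y,z])
def tcp(p,lean=35,back=0.):   # rack-frame grasp point -> world TCP
    R=Rt(lean); return O+Rr@np.array(p)+R[:,2]*(env.hold_point_z-back)
def rack(w): return Rr.T@(np.array(w)-O)
def post(q,hy,z=.266): return np.array([-.042-.095*np.sin(q),hy+.095*np.cos(q),z])
def st(m=""):
    o=status.observe(); R=np.array(o["tcp_rot"])
    print(m,"t",round(o["time"],2),"grasp(rack)",rack(np.array(o["ee_pos"])-R[:,2]*env.hold_point_z).round(4),"F",(Rr.T@np.array(o["ft_force"])).round(2),"w",round(o["width"],4),"gf",np.round(o["gripper_force"],1))
def snap(n,name):
    c=imaging.camera(n); cv2.imwrite(f"pics/{name}.png",c["frame"][:,:,::-1]); return c
E
python3 - <<'E'
from h import *
p=post(.095,.11)
for s in (1,-1):
    for P in (p,post(1.56,.11),[-.2,-.11,.32],[-.095,.11,.3],post(1.57,-.11),post(0,-.11)):
        R=Rt(35,s); q=env.inverse_kinematics(O+Rr@np.array(P)+R[:,2]*env.hold_point_z,R); print(s,None if q is None else np.round(q))
o=status.observe()
env.line_to(np.array(o["ee_pos"])+[0,0,.22],velocity=.3); st()
E
```

```text
1 [ 23.   7. 100. -13.  40. -67.]
1 [ 12.  -7. 114.  -4.  38. -83.]
1 [ -27.  -14.  113.   24.   54. -134.]
1 [ 11.  -3. 106.  -3.  42. -85.]
1 [ -21.   -3.  111.   24.   44. -132.]
1 [  -5.    6.  102.   11.   39. -109.]
-1 [ 23.   7. 100. -13.  40. 113.]
-1 [ 12.  -7. 114.  -4.  38.  97.]
-1 [-27. -14. 113.  24.  54.  46.]
-1 [ 11.  -3. 106.  -3.  42.  95.]
-1 [-21.  -3. 111.  24.  44.  48.]
-1 [ -5.   6. 102.  11.  39.  71.]
 t 1.08 grasp(rack) [-0.5807 -0.4992  0.4423] F [ 0.32 -0.61 -0.41] w 0.094 gf 0.0
```

```bash
sed -i 's/s=1)/s=-1)/' h.py
python3 - <<'E'
from h import *
p=post(.095,.11)
env.reach(tcp(p+[-.06,0,.0],back=.11),Rt()); st()
effector.grip(.045,8)
env.line_to(tcp(p,back=.06),velocity=.2); st()
c=snap("wrist","w1")
for X in (post(.095,.11,.273),post(.095,.11,.235),np.array([-.042,.11,.25])):
    w=O+Rr@X; k=np.array(c["R"])@w+c["t"]; print(c["fx"]*k[0]/k[2]+c["cx"],c["fy"]*k[1]/k[2]+c["cy"])
E
```

```text
t 3.96 grasp(rack) [-0.1739  0.2042  0.3561] F [ 0.87  0.27 -0.39] w 0.094 gf 0.0
 t 5.49 grasp(rack) [-0.0858  0.2046  0.3154] F [-0.62  0.62 -0.03] w 0.045 gf 0.0
315.5250529484765 259.99027884096
315.57807050135204 274.3053844290038
450.20890953684403 256.59772890743426
```

View pics/w1.png

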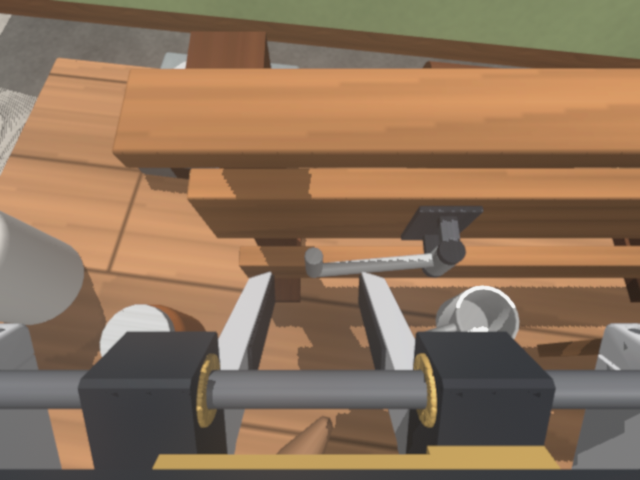

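The wrist view shows post b's top at (314,256) against a predicted (315,260), centred between the fingers. I'll pinch it and swing.

Run:
```python
from h import *
env.line_to(tcp(post(.095,.11)),velocity=.12); st("at")
effector.grip(.0,6); st("pinched")
for q in np.linspace(.095,1.575,9)[1:]:
    env.line_to(tcp(post(q,.11)),velocity=.12); st(f"{q:.2f}")
snap("top","t2")
```

```text
at t 6.19 grasp(rack) [-0.0511  0.2047  0.2667] F [-0.26 -0.23  0.67] w 0.0449 gf 0.0
pinched t 6.92 grasp(rack) [-0.0511  0.2061  0.2663] F [-0.93 11.53 -0.03] w 0.0122 gf 6.0
0.28 t 7.22 grasp(rack) [-0.0689  0.2027  0.2663] F [-4.42 11.86  0.4 ] w 0.0125 gf 6.0
0.46 t 7.53 grasp(rack) [-0.0853  0.1962  0.2663] F [-6.05 12.37  1.77] w 0.0142 gf 6.0
0.65 t 7.83 grasp(rack) [-0.1003  0.1868  0.2662] F [-9.01 11.6   2.21] w 0.0167 gf 6.0
0.83 t 8.12 grasp(rack) [-0.1132  0.1742  0.266 ] F [-7.8   6.3   1.56] w 0.0119 gf 6.0
1.02 t 8.43 grasp(rack) [-0.1234  0.1598  0.2661] F [-9.07  5.02  3.47] w 0.0119 gf 6.0
1.20 t 8.72 grasp(rack) [-0.1309  0.1439  0.2661] F [-7.76  1.61  3.52] w 0.0115 gf 6.0
1.39 t 9.03 grasp(rack) [-0.1353  0.127   0.2661] F [-5.61  0.66  3.11] w 0.0121 gf 6.0
1.57 t 9.32 grasp(rack) [-0.1367  0.1105  0.2661] F [-1.28 11.78  0.4 ] w 0.0138 gf 6.0
```

Run:
```python
from h import *
effector.grip(.04); st("rel")
env.line_to(tcp(post(1.571,.11),back=.08),velocity=.25)
g=np.array([-.096,-.109,.2685])
env.line_to(tcp(g,back=.08),velocity=.3); 
effector.grip(.065); st()
T=snap("top","t3");W=snap("wrist","w2")
def pr(c,X):
    k=np.array(c["R"])@(O+Rr@np.array(X))+c["t"]; return (c["fx"]*k[0]/k[2]+c["cx"]).round(1),(c["fy"]*k[1]/k[2]+c["cy"]).round(1)
print(pr(T,post(1.571,.11,.273)),pr(W,g+[0,0,.016]))
a=cv2.imread("pics/t3.png")[110:210,190:390]; a=cv2.resize(a,None,fx=3.2,fy=3.2,interpolation=2)
b=cv2.imread("pics/w2.png")[100:420,100:540]; b=cv2.resize(b,(385,280)); 
im=np.zeros((600,640,3),np.uint8); im[:320]=a; im[320:,:385]=b; cv2.imwrite("pics/m1.png",im)
```

```text
rel t 9.99 grasp(rack) [-0.137   0.1096  0.266 ] F [ 0.05 -0.32  0.49] w 0.04 gf 0.0
 t 11.98 grasp(rack) [-0.1419 -0.1089  0.3341] F [ 1.25  0.68 -0.36] w 0.0651 gf 0.0
(np.float64(258.8), np.float64(195.3)) (np.float64(315.6), np.float64(246.9))
```

View pics/m1.png

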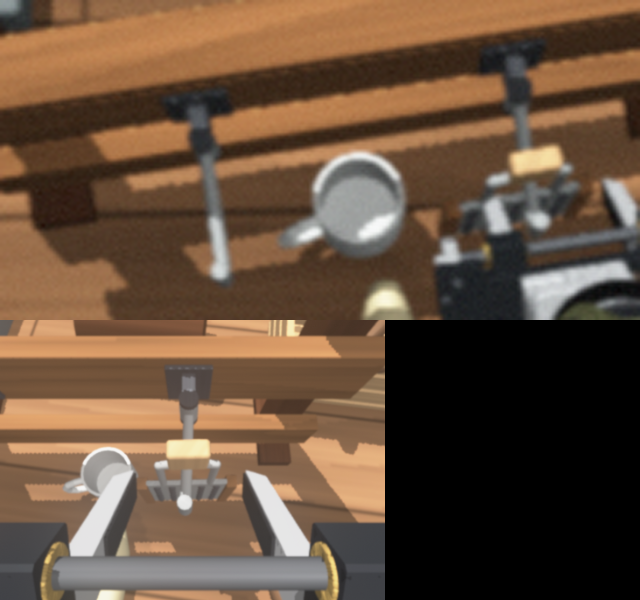

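Peg_b's tip is at top (259,195), exactly where it should be at 1.571 rad. The grip block's top is at wrist (315,247), as predicted. I'll grasp it and lift.

Run:
```python
from h import *
g=np.array([-.096,-.109,.2685])
env.line_to(tcp(g),velocity=.12); st("at")
effector.grip(.0,35); st("grip")
env.line_to(tcp(g+[0,0,.054]),velocity=.08); st("up")
W=snap("wrist","w3");S=snap("scene","s3")
a=cv2.imread("pics/s3.png")[150:330,330:450]; a=cv2.resize(a,None,fx=3,fy=3,interpolation=2)
b=cv2.resize(cv2.imread("pics/w3.png"),(420,315)); im=np.zeros((540,780,3),np.uint8); im[:,:360]=a; im[:315,360:]=b; cv2.imwrite("pics/m2.png",im)
```

```text
at t 12.9 grasp(rack) [-0.096  -0.1091  0.2691] F [-0.75  0.27  0.41] w 0.0648 gf 0.0
grip t 13.5 grasp(rack) [-0.0959 -0.109   0.2688] F [0.41 0.71 1.46] w 0.0337 gf 34.8
up t 14.32 grasp(rack) [-0.0962 -0.1089  0.3218] F [ 0.7   1.36 -2.86] w 0.0341 gf 34.8
```

View pics/m2.png

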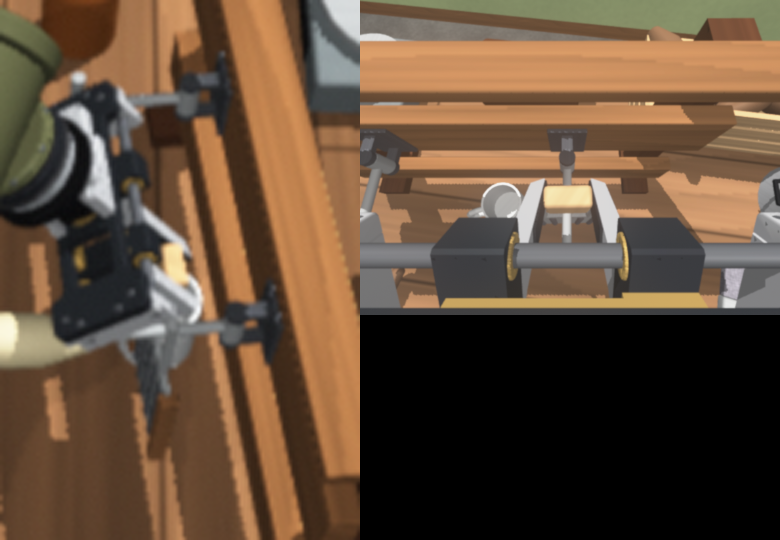

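The grater is held: 2.9 N load, block centred between the pads, and clear of the peg. I'll carry it over to peg_b.

Run:
```python
from h import *
z=.3225
def go(p,v,f=8):
    hit=env.line_to(tcp(p),velocity=v,until_force=f); st(f"{p} hit={hit}")
    if hit: raise SystemExit
go([-.205,-.109,z],.1)
go([-.205,.1095,z],.15,15)
env.wait(.4)
go([-.150,.1095,z],.08)
go([-.096,.1095,z],.08)
env.wait(.3)
S=snap("scene","s4")
env.line_to(tcp([-.096,.1095,.2665]),velocity=.06,until_force=2.2); st("down")
S=snap("scene","s5");W=snap("wrist","w5")
a=cv2.imread("pics/s5.png")[110:290,330:450]; a=cv2.resize(a,None,fx=3,fy=3,interpolation=2)
b=cv2.resize(cv2.imread("pics/w5.png"),(420,315)); im=np.zeros((540,780,3),np.uint8); im[:,:360]=a; im[:315,360:]=b; cv2.imwrite("pics/m3.png",im)
```

```text
[-0.205, -0.109, 0.3225] hit=False t 15.67 grasp(rack) [-0.2047 -0.109   0.3224] F [ 0.21  0.58 -2.5 ] w 0.034 gf 34.8
[-0.205, 0.1095, 0.3225] hit=False t 17.27 grasp(rack) [-0.205   0.1092  0.3225] F [-0.27 -0.05 -2.48] w 0.0337 gf 34.8
[-0.15, 0.1095, 0.3225] hit=False t 18.52 grasp(rack) [-0.1502  0.1095  0.3224] F [ 0.33 -0.66 -2.85] w 0.034 gf 34.8
[-0.096, 0.1095, 0.3225] hit=False t 19.34 grasp(rack) [-0.0962  0.1095  0.3225] F [ 0.39  0.91 -2.82] w 0.0346 gf 34.8
down t 20.52 grasp(rack) [-0.0961  0.1095  0.2689] F [-1.62  0.12  4.96] w 0.034 gf 34.9
```

View pics/m3.png

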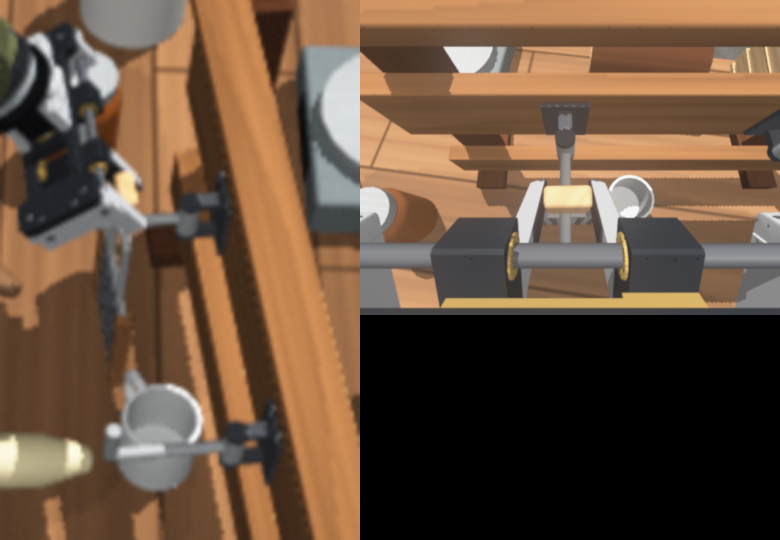

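It touched down at 0.2689 m, exactly the hanging height, with peg b through the eye. I'll release, back off and check.

Run:
```python
from h import *
effector.grip(.06); st("rel")
g=np.array([-.096,.1095,.2689])
env.line_to(tcp(g,back=.09),velocity=.15)
env.line_to(tcp(post(1.571,-.11),back=.08),velocity=.25); effector.grip(.045,6); st()
S=snap("scene","s6");T=snap("top","t6")
a=cv2.imread("pics/s6.png")[110:290,330:450]; a=cv2.resize(a,None,fx=3,fy=3,interpolation=2)
b=cv2.resize(cv2.imread("pics/t6.png")[110:215,190:330],(420,315),interpolation=2); im=np.zeros((540,780,3),np.uint8); im[:,:360]=a; im[:315,360:]=b; cv2.imwrite("pics/m4.png",im)
```

```text
rel t 21.23 grasp(rack) [-0.0967  0.1094  0.2679] F [-0.5  -0.11 -0.11] w 0.0598 gf 0.0
 t 23.49 grasp(rack) [-0.1828 -0.1098  0.3316] F [ 0.33  0.09 -0.22] w 0.0449 gf 0.0
```

View pics/m4.png

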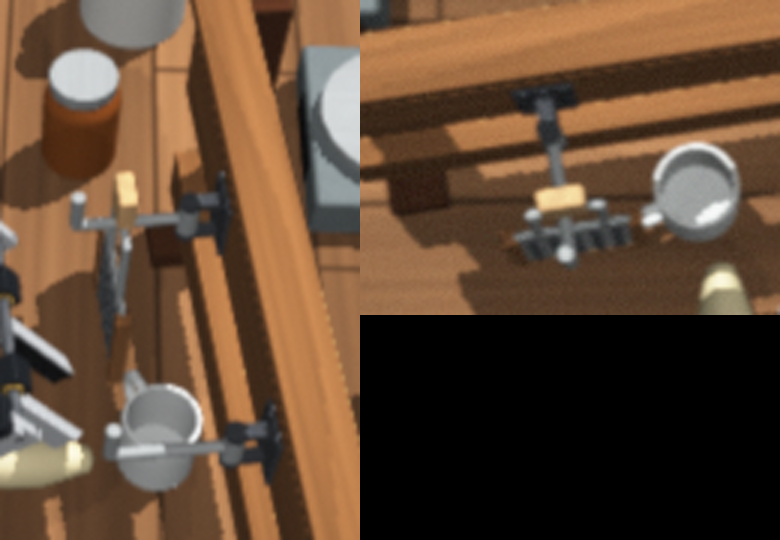

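The grater hangs square on peg b in both views, at crop (118,250) in the scene view and (575,220) in the top view. Next I fold peg_a.

Run:
```python
from h import *
env.line_to(tcp(post(1.571,-.11)),velocity=.12); st("at")
effector.grip(.0,10); st("pinched")
for q in np.linspace(1.571,.0,9)[1:]:
    env.line_to(tcp(post(q,-.11)),velocity=.12); st(f"{q:.2f}")
effector.grip(.035); st("rel")
env.line_to(tcp(post(0,-.11),back=.13),velocity=.15)
env.line_to(tcp([-.30,-.11,.36]),velocity=.25); st("away")
env.wait(.5)
S=snap("scene","s7");T=snap("top","t7")
for n,c in (("b",T),("s",S)):
    for X in (post(0,-.11,.273),post(.15,-.11,.273)):
        k=np.array(c["R"])@(O+Rr@X)+c["t"]; print(n,c["fx"]*k[0]/k[2]+c["cx"],c["fy"]*k[1]/k[2]+c["cy"])
a=cv2.imread("pics/s7.png")[110:290,330:450]; a=cv2.resize(a,None,fx=3,fy=3,interpolation=2)
b=cv2.resize(cv2.imread("pics/t7.png")[100:240,220:400],(420,327),interpolation=2); im=np.zeros((540,780,3),np.uint8); im[:,:360]=a; im[:327,360:]=b; cv2.imwrite("pics/m5.png",im)
```

```text
at t 24.41 grasp(rack) [-0.137  -0.1101  0.2666] F [-0.69  0.21 -0.35] w 0.0448 gf 0.0
pinched t 25.05 grasp(rack) [-0.137  -0.1086  0.2661] F [-2.73 12.57  4.46] w 0.0119 gf 10.0
1.37 t 25.36 grasp(rack) [-0.1352 -0.0912  0.2662] F [-6.44  1.35  5.1 ] w 0.012 gf 10.0
1.18 t 25.67 grasp(rack) [-0.1297 -0.0738  0.2662] F [-2.57  1.57  3.48] w 0.0119 gf 10.0
0.98 t 25.98 grasp(rack) [-0.1208 -0.0576  0.2661] F [0.44 0.53 2.75] w 0.0118 gf 10.0
0.79 t 26.28 grasp(rack) [-0.1091 -0.0433  0.2661] F [ 0.45 -0.92  2.62] w 0.0113 gf 10.0
0.59 t 26.59 grasp(rack) [-0.0948 -0.0314  0.2661] F [ 1.37 -1.3   2.42] w 0.0115 gf 10.0
0.39 t 26.9 grasp(rack) [-0.0785 -0.0224  0.2661] F [1.1  0.39 3.18] w 0.0115 gf 10.0
0.20 t 27.21 grasp(rack) [-0.0606 -0.0164  0.2661] F [-0.96  6.51  5.38] w 0.0115 gf 10.0
0.00 t 27.52 grasp(rack) [-0.0421 -0.0137  0.2661] F [-0.31 14.17  3.9 ] w 0.0115 gf 10.0
rel t 28.08 grasp(rack) [-0.042  -0.0151  0.266 ] F [-0.81 -0.37 -0.63] w 0.0348 gf 0.0
away t 30.13 grasp(rack) [-0.2996 -0.1099  0.3599] F [0.49 0.01 0.22] w 0.0352 gf 0.0
b 309.72488450972395 142.87657450264226
b 311.2656339200061 149.24417822070632
s 401.7718196286884 214.558195399289
s 395.80569614741876 215.403139094997
```

View pics/m5.png

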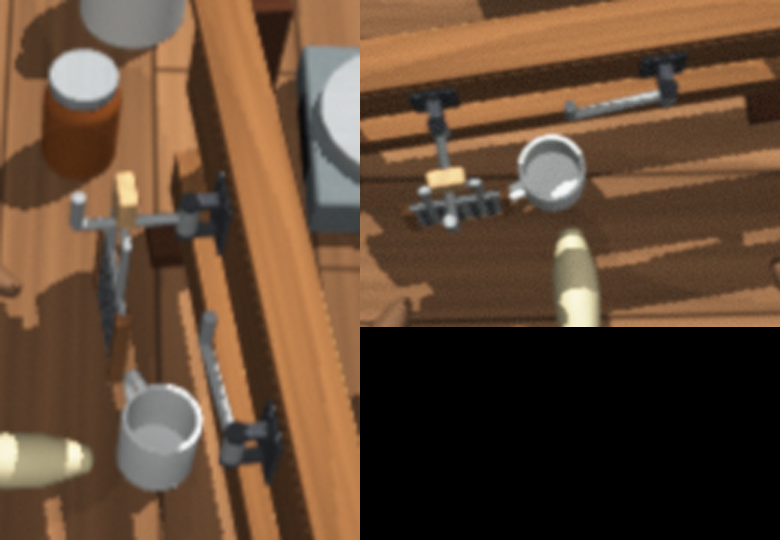

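The grater hangs on peg b and peg a is folded. Both views put peg a at about 0.06 rad (post a at top px (310,146)), so I'll nudge it to its stop for margin.

Run:
```python
from h import *
p=post(.04,-.11)
env.line_to(tcp(p,back=.13),velocity=.25)
env.line_to(tcp(p),velocity=.15)
effector.grip(0,8); st("pinch")
env.line_to(tcp(post(-.08,-.11)),velocity=.05,until_force=12); st("push")
effector.grip(.035); 
env.line_to(tcp(post(-.05,-.11),back=.13),velocity=.15)
env.line_to(tcp([-.30,-.11,.36]),velocity=.25); env.wait(.5); st("away")
S=snap("scene","s8");T=snap("top","t8")
a=cv2.imread("pics/s8.png")[110:290,330:450]; a=cv2.resize(a,None,fx=3,fy=3,interpolation=2)
b=cv2.resize(cv2.imread("pics/t8.png")[100:240,220:400],(420,327),interpolation=2); im=np.zeros((540,780,3),np.uint8); im[:,:360]=a; im[:327,360:]=b; cv2.imwrite("pics/m6.png",im)
```

```text
pinch t 33.33 grasp(rack) [-0.0457 -0.0136  0.2665] F [-2.14 12.29  3.28] w 0.0118 gf 8.0
push t 33.7 grasp(rack) [-0.0342 -0.0134  0.2665] F [-0.32 15.04  2.05] w 0.0117 gf 8.0
away t 36.83 grasp(rack) [-0.2999 -0.1099  0.36  ] F [-0.94  0.51 -0.42] w 0.0347 gf 0.0
```

View pics/m6.png

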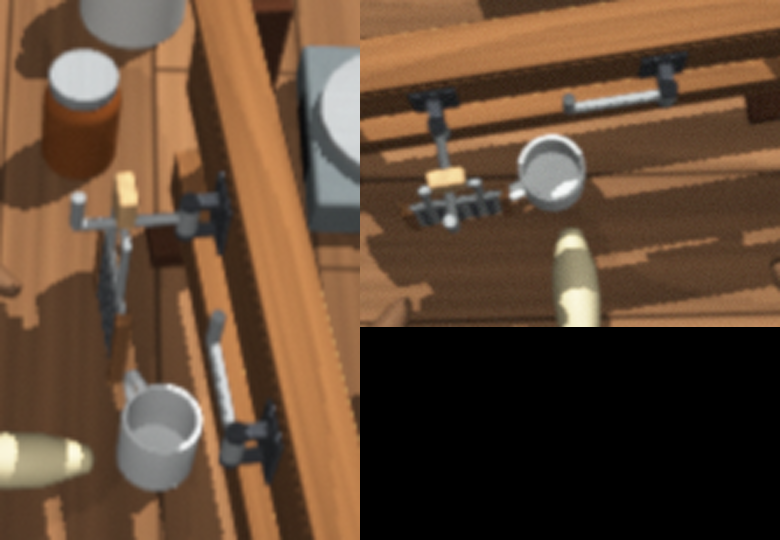

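Peg a now lies parallel to the slats, with its post at top crop (569,102). The grater still hangs on peg b, and the mug, jar and peeled root haven't moved in these views. Handing in.

```bash
python3 -c "
from workcell import env
print(env.close_job())"
```

```text
the job is handed in; nothing more can be done
None
```

The job is handed in at about 37 s: peg_b is swung fully out, the grater hangs freely on it by its eye, and the emptied peg_a is folded flat against the rack; I moved none of the bystanders.

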